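# Find and seat the rocking pot lid

### The job

One of the four pot lids is not seated. Press lightly on the lids near their edge, one after another, until you find the one that rocks, then press that lid down by its knob until it is fully home. Do not bear down hard on the sound lids, do not lift any lid, and leave everything else on the counter where it is.

Things in the scene. Friction and masses are not known exactly. Their poses are not given: they have to be found in the camera images.
- pot_1: one of four identical fixed upright steel pots, 100 mm across, 110 mm high; origin: centre of its underside, z up. On it, centred, a flat round white lid 110 mm across, its skirt hiding the rim, with a central black knob 28 mm across, 18 mm high. Lid top 119 to 130 mm and knob top 137 to 148 mm above the origin, varying; the height does not tell which lid is loose.
- pot_2: one of four identical fixed upright steel pots, 100 mm across, 110 mm high; origin: centre of its underside, z up. On it, centred, a flat round white lid 110 mm across, its skirt hiding the rim, with a central black knob 28 mm across, 18 mm high. Lid top 119 to 130 mm and knob top 137 to 148 mm above the origin, varying; the height does not tell which lid is loose.
- pot_3: one of four identical fixed upright steel pots, 100 mm across, 110 mm high; origin: centre of its underside, z up. On it, centred, a flat round white lid 110 mm across, its skirt hiding the rim, with a central black knob 28 mm across, 18 mm high. Lid top 119 to 130 mm and knob top 137 to 148 mm above the origin, varying; the height does not tell which lid is loose.
- pot_4: one of four identical fixed upright steel pots, 100 mm across, 110 mm high; origin: centre of its underside, z up. On it, centred, a flat round white lid 110 mm across, its skirt hiding the rim, with a central black knob 28 mm across, 18 mm high. Lid top 119 to 130 mm and knob top 137 to 148 mm above the origin, varying; the height does not tell which lid is loose.
- loose_seat (a joint): height of the loose lid above fully home, m: 0.008 to 0.010 at the start, 0 home. It is on any one of the pots (not told). To seat it press straight down on its knob: it slides down stiffly (16 to 18 N), stops hard when home, stays there and no longer rocks; 25 N is ample. Pressing on its edge alone does not seat it.
- rock_x (a joint): rocking angle of the loose lid about the x direction, rad: 0 level, at most 0.14 either way. Untouched it is level; pressed 40 to 45 mm from its middle on any side it tips easily, giving about 6 mm there at 3 to 4 N, then resists firmly; let go, it levels itself.
- rock_y (a joint): rocking angle of the loose lid about the y direction, rad: 0 level, at most 0.14 either way. Untouched it is level; pressed 40 to 45 mm from its middle on any side it tips easily, giving about 6 mm there at 3 to 4 N, then resists firmly; let go, it levels itself.
- seal_1 (a joint): height of one of the three sound lids above its rest height, m: 0 at rest, negative pressed down. Which pot it is on is not told. Pressed anywhere on top, a sound lid sinks level on its soft seal, 2.2 N per mm (2 to 3 mm at 5 N), and springs back; more than 6 mm (13 N) would damage the seal.
- seal_2 (a joint): height of one of the three sound lids above its rest height, m: 0 at rest, negative pressed down. Which pot it is on is not told. Pressed anywhere on top, a sound lid sinks level on its soft seal, 2.2 N per mm (2 to 3 mm at 5 N), and springs back; more than 6 mm (13 N) would damage the seal.
- seal_3 (a joint): height of one of the three sound lids above its rest height, m: 0 at rest, negative pressed down. Which pot it is on is not told. Pressed anywhere on top, a sound lid sinks level on its soft seal, 2.2 N per mm (2 to 3 mm at 5 N), and springs back; more than 6 mm (13 N) would damage the seal.
- mug: bystander to leave alone: white mug, 68 mm across, 85 mm high. Origin: centre of its underside.
- beaker: bystander to leave alone: steel beaker, 66 mm across, 90 mm high. Origin: centre of its underside.
- bowl: bystander to leave alone: white bowl, 100 mm across, 45 mm high. Origin: centre of its underside.
- soap: bystander to leave alone: green washing-up bottle, 60 mm across, 190 mm high. Origin: centre of its underside.
- jar: bystander to leave alone: small glass jar, 64 mm across, 80 mm high. Origin: centre of its underside.
- brush: bystander to leave alone: dish brush lying on the counter, about 250 mm long along its own x.
- sauce_cup: bystander to leave alone: small steel sauce cup, 60 mm across, 40 mm high. Origin: centre of its underside.

How it is judged:
By the outcome, as a careful person would: the job done as asked, in the order asked, and still so for the second after the job is handed in, with the robot touching nothing.
It also fails if it takes over 56 s, if anything falls off the work surface, if the arm or the gripper's body presses on something with over 40 N, if the wrist force passes 120 N, or if a joint passes its speed limit or range.

### The arm

A 6-joint arm with a two-finger parallel gripper is mounted at the origin on the work surface. World frame = base frame: x ahead of the robot, y to its left, z up, the work surface at z = 0. Lengths are in m, angles in rad, forces in N, time in s.
With the tool pointing down it reaches from about 0.3 to 0.775 m from the base axis. Payload 14.6 kg.
Tool frame: the origin (TCP) lies at the centre of the arm's flange, where the gripper is bolted on; the fingertips stand 199 mm ahead of it and the grasp point (between the pads) lies ctrl.tcp_to_grasp ahead of it (ctrl.tcp_to_grasp is the distance from the TCP to the grasp point, in m); z points along the fingers, y is the line along which they close (so a half turn about z gives the same grasp; the last joint's range is limited). The gripper opens to 94 mm and grips with 3 to 60 N. Pads are 16 mm wide; open, the fingers measure 119 mm over their backs; the gripper's body (75 mm by 177 mm) begins 78 mm behind the grasp point.
Start: joints at [1.157, 0.3, 1.521, -0, 1.321, -0.067], TCP at [0.187, 0.517, 0.405] pointing down, gripper open.
Joint ranges: [-3.03, 3.03], [-0.79, 2.21], [0.23, 2.52], [-1.04, 4.18], [0, 3.07], [-2.55, 2.55]. Speed limits (rad/s): [2.22, 2.22, 2.57, 3.14, 3.14, 3.14].

### API

Orientations are given as [roll, pitch, yaw] about the fixed x, y, z axes, in that order (R = Rz(yaw) Ry(pitch) Rx(roll)).
In Python, from station import ctrl gives the robot as it stands. The module is installed in compiled form; this text tells all that it offers.
- The arm moves only by the shell command python3 -m jog 'ROWS' [OPENING] [FORCE]. ROWS is JSON, a list of rows, each a list of 6 numbers: the shift along the tool's x, y, z in cm, then the turn, a rotation vector about the tool's x, y, z in rad. In form: [[tx, ty, tz, ax, ay, az], ...]. A call has 1 to 8 rows; each row is the pose to reach, as a shift and turn from the pose commanded when the call began, along the tool's axes at that moment; what a row does not reach only later rows make up. A row lasts 1/10 s, in which the tool goes at most 50 mm and 8.59 degrees, less where a joint would pass 70% of its speed; a pose out of reach is approached as far as the arm can. A call with a gripper value outside its range is refused whole. OPENING is the opening in per cent of the stroke, from 0 (shut) to 100 (fully open), set as the call begins (- or left out, the last holds). The fingers move at their own pace and stop on an object; FORCE is the grip in N (left out, the last holds). Time passes only in rows, so rows that repeat a pose let the fingers close. It gives the time, the measured TCP pose, the force, the opening and the grip force at its end, in the units of the state.
- ctrl.get_obs(): the state, without advancing time (a new reading comes with each control period).
- ctrl.camera(name): name is "scene" or "top"; returns a dict with "img" (420x560x3 uint8, blue, green, red), "intrinsics" (3x3 intrinsics, pixels), "R" (3x3) and "t" (3): a world point X has camera coordinates R X + t. Camera axes: x right, y down, z forward; pixel columns grow to the right and rows downward; lengths in m; the calibration is good to about 2 mm. A picture is of the moment at which its call begins. There is no depth.
- ctrl.hand_in(): hands the job in; it is judged then, once.
The state is a dict: "time_s": time; "qpos": joint angles; "joint_vel": joint speeds; "tau": joint torques, N m; "ee_pos": TCP position; "eef_rot": TCP orientation; "force": force on the tool from outside, world axes, zero at the start; "moment": the same for the moment, N m; "grip_width": finger opening in m; "grip_force": force on a finger pad.
Only numpy, scipy, OpenCV 4.12 (cv2) and the standard library are available. Lean on these libraries where they do the work, as an engineer would, in place of code of your own. Each camera call takes 0.05 s, during which the arm holds its last target. There are 200 camera calls.

## Working session

There is one attempt and no reset: what is moved stays moved. The work goes in short steps, Python scripts to look and compute and a shell command to move; the robot and the scene stay as the last step left them, time stands still between calls to the robot, and variables do not carry over. Pictures are saved under pics/ and viewed, at most 10 in all, crops included, and the job is handed in when it is done.

```bash
mkdir -p pics
python3 - <<'E'
from station import ctrl
import cv2
for n in("scene","top"):
    c=ctrl.camera(n); cv2.imwrite(f"pics/{n}0.png",c["img"]); print(n,c["intrinsics"].tolist(),c["R"].round(4).tolist(),c["t"].round(4).tolist())
o=ctrl.get_obs(); print(o["time_s"],o["ee_pos"],o["eef_rot"],o["force"],o["grip_width"],ctrl.tcp_to_grasp)
E
```

```text
scene [[389.5153247528183, 0.0, 278.14051907905116], [0.0, 389.5153247528183, 209.4880598859838], [0.0, 0.0, 1.0]] [[-0.7446, 0.6674, 0.0073], [0.5298, 0.5976, -0.6018], [-0.406, -0.4442, -0.7986]] [0.3618, -0.2994, 1.3679]
top [[380.33065922346117, 0.0, 272.77765828788176], [0.0, 380.33065922346117, 200.97474630871352], [0.0, 0.0, 1.0]] [[0.1468, -0.9891, -0.0078], [-0.9636, -0.1412, -0.2269], [0.2234, 0.0408, -0.9739]] [0.0091, 0.6065, 0.7418]
0.1 [0.18692907 0.51722941 0.40414388] [-3.14057230e+00 -8.22254764e-05  2.79478924e+00] [-0.07640342  0.85338314  0.2896271 ] 0.09397299982660758 0.1804
```

View pics/top0.png

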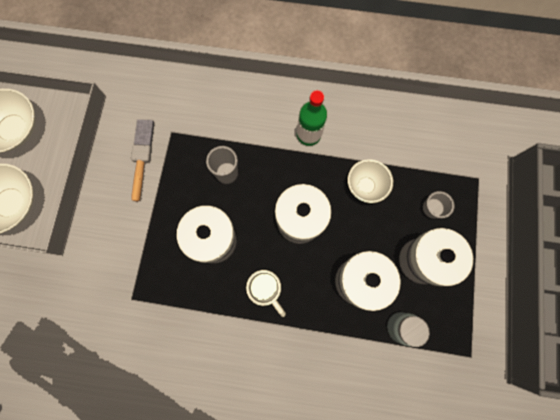

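View pics/scene0.png

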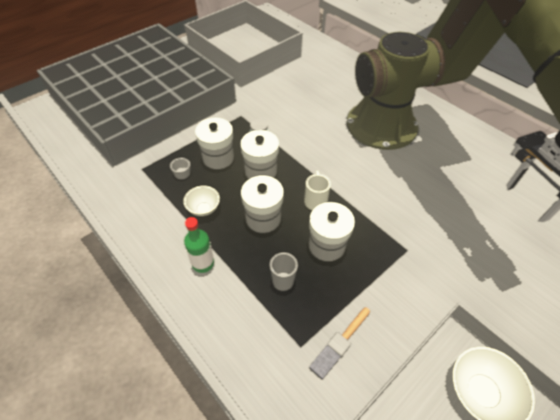

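```bash
cat > h.py <<'E'
from station import ctrl
import cv2,numpy as np
from scipy.spatial.transform import Rotation as Ro
def to(p,o=None):
    "shift in cm in tool axes from present TCP so that the fingertips reach world p"
    o=o or ctrl.get_obs(); R=Ro.from_euler('xyz',o["eef_rot"]).as_matrix()
    return (R.T@(np.array(p)-(o["ee_pos"]+R[:,2]*0.199))*100).round(2)
E
python3 - <<'E'
from h import *
G={"scene":[(332,216),(262,188),(260,136),(213,127)],"top":[(203,232),(303,210),(372,280),(447,256)]}
P={};px={}
for n in G:
    c=ctrl.camera(n); P[n]=c["intrinsics"]@np.c_[c["R"],c["t"]]
    g=cv2.cvtColor(c["img"],cv2.COLOR_BGR2GRAY); px[n]=[]
    for u,v in G[n]:
        w=10; m=(g[v-w:v+w+1,u-w:u+w+1]<90).astype(np.uint8)
        k,l,s,ce=cv2.connectedComponentsWithStats(m); i=1+np.argmin(np.hypot(*(ce[1:]-w).T))
        px[n].append(ce[i]+[u-w,v-w]); print(n,px[n][-1].round(1),s[i])
for i in range(4):
    a,b=px["scene"][i],px["top"][i]
    X=cv2.triangulatePoints(P["scene"],P["top"],a,b)[:,0]; X=X[:3]/X[3]
    print("ABCD"[i],X.round(4),"r",np.hypot(*X[:2]).round(3),[ (lambda q:(q[:2]/q[2]-p).round(1))(P[n]@np.r_[X,1]) for n,p in(("scene",a),("top",b))])
o=ctrl.get_obs(); print(Ro.from_euler('xyz',o["eef_rot"]).as_matrix().round(3))
E
```

```text
scene [332.4 216.1] [ 7  6  8  9 59]
scene [261.7 187.8] [ 6  6  8  9 50]
scene [259.3 139.5] [ 7 10  6  8 35]
scene [212.7 126.7] [ 7  7  6  7 35]
top [203.  231.6] [  4   4  13  12 134]
top [303.1 209.2] [  4   3  13  13 133]
top [372.5 279.8] [  4   3  14  14 154]
top [446.9 255.3] [  3   3  15  14 161]
A [0.5043 0.2185 0.1364] r 0.55 [array([-0., -0.]), array([-0.,  0.])]
B [0.5755 0.0342 0.1366] r 0.577 [array([-0.1, -0. ]), array([-0.1,  0.1])]
C [ 0.4612 -0.1111  0.1338] r 0.474 [array([-0.2, -0.1]), array([-0.3,  0.2])]
D [ 0.5276 -0.2473  0.1311] r 0.583 [array([-0.2, -0.1]), array([-0.2,  0.2])]
[[-0.94   0.34  -0.   ]
 [ 0.34   0.94  -0.001]
 [ 0.    -0.001 -1.   ]]
```

Run:
```python
from h import *
for n,c in dict(A=(.5043,.2185),B=(.5755,.0342),C=(.4612,-.1111),D=(.5276,-.2473)).items(): print(n,to([c[0]-.0395,c[1]+.0143,.140]))
```

```text
A [-35.8  -17.29   6.54]
B [-48.76 -32.2    6.55]
C [-42.95 -49.75   6.56]
D [-53.82 -60.3    6.57]
```

```bash
python3 -m jog '[[-5,-2.4,0,0,0,0],[-10,-4.8,0,0,0,0],[-15,-7.2,0,0,0,0],[-20,-9.6,1,0,0,0],[-25,-12,2,0,0,0],[-30,-14.5,3,0,0,0],[-34,-16.5,4.5,0,0,0],[-35.8,-17.3,5.5,0,0,0]]' 0 20; python3 -m jog '[[0,0,0,0,0,0],[0,0,0,0,0,0],[0,0,0,0,0,0]]'; python3 -c "
from h import *
print(to([.4648,.2328,.140]),ctrl.get_obs()['force'])"
```

```text
time_s: 1.0
ee_pos: [0.463, 0.234, 0.3512]
eef_rot: [3.141, 0.001, 2.795]
force: [0.1, 0.5, 0.2]
grip_width: 0.0334
grip_force: 0.0
time_s: 1.3
ee_pos: [0.4615, 0.2365, 0.3515]
eef_rot: [3.141, 0.0, 2.796]
force: [0.9, 0.4, -0.5]
grip_width: 0.0092
grip_force: 0.0
[-0.44 -0.24  1.25] [ 0.92753086  0.35225728 -0.48976414]
```

```bash
python3 -m jog '[[-0.4,-0.2,0.3,0,0,0],[-0.4,-0.2,0.6,0,0,0],[-0.4,-0.2,0.9,0,0,0],[-0.4,-0.2,1.2,0,0,0],[-0.4,-0.2,1.2,0,0,0]]'; for i in 1; do python3 -m jog '[[0,0,0.1,0,0,0],[0,0,0.2,0,0,0],[0,0,0.3,0,0,0],[0,0,0.3,0,0,0]]' ; done; python3 -c "
from h import *
o=ctrl.get_obs();print(to([.4648,.2328,.140]),o['force'],o['ee_pos'][2]-.199)"
```

```text
time_s: 1.8
ee_pos: [0.4648, 0.2327, 0.3387]
eef_rot: [-3.141, -0.001, 2.795]
force: [0.1, -0.2, -0.4]
grip_width: 0.0002
grip_force: 0.0
time_s: 2.2
ee_pos: [0.465, 0.2326, 0.336]
eef_rot: [-3.141, -0.0, 2.795]
force: [0.0, 0.3, -0.4]
grip_width: 0.0007
grip_force: 0.0
[ 0.02  0.02 -0.3 ] [ 0.02634955  0.3048111  -0.43276906] 0.13700038486613908
```

Continue down in 3 mm steps.

```bash
python3 -m jog '[[0,0,0.1,0,0,0],[0,0,0.2,0,0,0],[0,0,0.3,0,0,0],[0,0,0.3,0,0,0]]' | grep -E 'ee_pos|force: \['
```

```text
ee_pos: [0.465, 0.2326, 0.333]
force: [-0.8, -0.2, 0.9]
```

```bash
python3 -m jog '[[0,0,0.1,0,0,0],[0,0,0.2,0,0,0],[0,0,0.3,0,0,0],[0,0,0.3,0,0,0]]' | grep -E 'ee_pos|force: \['
```

```text
ee_pos: [0.465, 0.2326, 0.3299]
force: [0.0, -0.3, -0.5]
```

```bash
python3 -m jog '[[0,0,0.1,0,0,0],[0,0,0.2,0,0,0],[0,0,0.3,0,0,0],[0,0,0.3,0,0,0]]' | grep -E 'ee_pos|force: \['
```

```text
ee_pos: [0.465, 0.2326, 0.327]
force: [1.0, -0.9, -0.1]
```

```bash
python3 -m jog '[[0,0,0.1,0,0,0],[0,0,0.2,0,0,0],[0,0,0.2,0,0,0]]' | grep -E 'ee_pos|force: \['
```

```text
ee_pos: [0.465, 0.2326, 0.325]
force: [0.2, -0.0, -0.1]
```

```bash
python3 -m jog '[[0,0,0.1,0,0,0],[0,0,0.2,0,0,0],[0,0,0.2,0,0,0]]' | grep -E 'ee_pos|force: \['
```

```text
ee_pos: [0.465, 0.2326, 0.3231]
force: [-0.4, 0.2, 1.0]
```

```bash
python3 -m jog '[[0,0,0.1,0,0,0],[0,0,0.2,0,0,0],[0,0,0.2,0,0,0]]' | grep -E 'ee_pos|force: \['
```

```text
ee_pos: [0.465, 0.2326, 0.3213]
force: [-2.0, -0.4, 5.3]
```

```bash
python3 -m jog '[[0,0,-1,0,0,0],[0,0,-4,0,0,0]]' | grep -E 'ee_pos|force: \['; python3 -c "
from h import *
print(to([.5360,.0485,.132]))"
```

```text
ee_pos: [0.4647, 0.2324, 0.3598]
force: [-0.5, 0.5, -0.3]
[-13.03 -14.8    2.89]
```

```bash
python3 -m jog '[[-3.2,-3.7,0,0,0,0],[-6.5,-7.4,0,0,0,0],[-9.8,-11.1,0,0,0,0],[-13,-14.8,0.7,0,0,0],[-13,-14.8,1.9,0,0,0],[-13,-14.8,2.5,0,0,0],[-13,-14.8,2.7,0,0,0],[-13,-14.8,2.7,0,0,0]]' | grep -E 'ee_pos|force: \['; python3 -c "
from h import *
print(to([.5360,.0485,.132]))"
```

```text
ee_pos: [0.5367, 0.0504, 0.3342]
force: [-0.9, -0.2, 0.2]
[-0.01 -0.2   0.32]
```

```bash
python3 -m jog '[[0,0,0.1,0,0,0],[0,0,0.2,0,0,0],[0,0,0.3,0,0,0],[0,0,0.3,0,0,0]]' | grep -E 'ee_pos|force: \['
```

```text
ee_pos: [0.5369, 0.0494, 0.3311]
force: [-0.1, -0.5, 0.2]
```

```bash
python3 -m jog '[[0,0,0.1,0,0,0],[0,0,0.2,0,0,0],[0,0,0.2,0,0,0]]' | grep -E 'ee_pos|force: \['
```

```text
ee_pos: [0.5369, 0.0492, 0.329]
force: [0.4, -0.1, -0.2]
```

```bash
python3 -m jog '[[0,0,0.1,0,0,0],[0,0,0.2,0,0,0],[0,0,0.2,0,0,0]]' | grep -E 'ee_pos|force: \['
```

```text
ee_pos: [0.5369, 0.0492, 0.327]
force: [-0.3, 0.3, -0.4]
```

```bash
python3 -m jog '[[0,0,0.1,0,0,0],[0,0,0.2,0,0,0],[0,0,0.2,0,0,0]]' | grep -E 'ee_pos|force: \['
```

```text
ee_pos: [0.5369, 0.0492, 0.325]
force: [0.9, 0.3, -0.5]
```

```bash
python3 -m jog '[[0,0,0.1,0,0,0],[0,0,0.2,0,0,0],[0,0,0.2,0,0,0]]' | grep -E 'ee_pos|force: \['
```

```text
ee_pos: [0.537, 0.0492, 0.3232]
force: [-0.9, -0.5, 1.7]
```

```bash
python3 -m jog '[[0,0,0.1,0,0,0],[0,0,0.2,0,0,0],[0,0,0.2,0,0,0]]' | grep -E 'ee_pos|force: \['
```

```text
ee_pos: [0.537, 0.0492, 0.3214]
force: [-2.8, -0.8, 5.6]
```

B is sound as well (3.9 N over 1.8 mm). On to C.

```bash
python3 -m jog '[[0,0,-1,0,0,0],[0,0,-4,0,0,0]]' | grep -E 'ee_pos|force: \['; python3 -c "
from h import *
print(to([.4217,-.0968,.135]))"
```

```text
ee_pos: [0.5367, 0.0492, 0.3597]
force: [-0.3, -0.6, 0.8]
[  5.75 -17.6    2.62]
```

```bash
python3 -m jog '[[1.4,-4.4,0,0,0,0],[2.9,-8.8,0,0,0,0],[4.3,-13.2,0,0,0,0],[5.75,-17.6,0.5,0,0,0],[5.75,-17.6,1.7,0,0,0],[5.75,-17.6,2.2,0,0,0],[5.75,-17.6,2.4,0,0,0],[5.75,-17.6,2.4,0,0,0]]' | grep -E 'ee_pos|force: \['; python3 -c "
from h import *
print(to([.4217,-.0968,.135]))"
```

```text
ee_pos: [0.4237, -0.096, 0.337]
force: [0.4, 0.4, 1.0]
[ 0.15 -0.15  0.3 ]
```

```bash
python3 -m jog '[[0,0,0.1,0,0,0],[0,0,0.2,0,0,0],[0,0,0.3,0,0,0],[0,0,0.3,0,0,0]]' | grep -E 'ee_pos|force: \['
```

```text
ee_pos: [0.4231, -0.0967, 0.3341]
force: [0.4, 0.4, -0.5]
```

```bash
python3 -m jog '[[0,0,0.1,0,0,0],[0,0,0.2,0,0,0],[0,0,0.2,0,0,0]]' | grep -E 'ee_pos|force: \['
```

```text
ee_pos: [0.423, -0.0968, 0.332]
force: [-0.6, 0.9, 0.2]
```

```bash
python3 -m jog '[[0,0,0.1,0,0,0],[0,0,0.2,0,0,0],[0,0,0.2,0,0,0]]' | grep -E 'ee_pos|force: \['
```

```text
ee_pos: [0.423, -0.0968, 0.33]
force: [-0.2, 0.4, -1.1]
```

```bash
python3 -m jog '[[0,0,0.1,0,0,0],[0,0,0.2,0,0,0],[0,0,0.2,0,0,0]]' | grep -E 'ee_pos|force: \['
```

```text
ee_pos: [0.423, -0.0968, 0.328]
force: [-0.6, 0.0, -0.1]
```

```bash
python3 -m jog '[[0,0,0.1,0,0,0],[0,0,0.2,0,0,0],[0,0,0.2,0,0,0]]' | grep -E 'ee_pos|force: \['
```

```text
ee_pos: [0.423, -0.0968, 0.326]
force: [0.3, -0.7, 0.6]
```

```bash
python3 -m jog '[[0,0,0.1,0,0,0],[0,0,0.2,0,0,0],[0,0,0.2,0,0,0]]' | grep -E 'ee_pos|force: \['
```

```text
ee_pos: [0.423, -0.0968, 0.324]
force: [0.3, -0.5, 1.0]
```

```bash
python3 -m jog '[[0,0,0.1,0,0,0],[0,0,0.2,0,0,0],[0,0,0.2,0,0,0]]' | grep -E 'ee_pos|force: \['
```

```text
ee_pos: [0.423, -0.0968, 0.322]
force: [-2.0, -0.3, 1.1]
```

```bash
python3 -m jog '[[0,0,0.05,0,0,0],[0,0,0.1,0,0,0],[0,0,0.1,0,0,0]]' | grep -E 'ee_pos|force: \['
```

```text
ee_pos: [0.423, -0.0968, 0.3211]
force: [-0.9, -0.2, 1.6]
```

```bash
python3 -m jog '[[0,0,0.05,0,0,0],[0,0,0.1,0,0,0],[0,0,0.1,0,0,0]]' | grep -E 'ee_pos|force: \['
```

```text
ee_pos: [0.423, -0.0968, 0.3201]
force: [-2.7, 0.8, 3.3]
```

```bash
python3 -m jog '[[0,0,0.05,0,0,0],[0,0,0.1,0,0,0],[0,0,0.1,0,0,0]]' | grep -E 'ee_pos|force: \['
```

```text
ee_pos: [0.4231, -0.0968, 0.3191]
force: [-2.4, 1.2, 3.7]
```

Run:
```python
from h import *
f=[]
for n in("scene","scene","scene","top","top"):
    c=ctrl.camera(n); f.append(ctrl.get_obs()["force"])
    if n=="scene": im=c["img"]
f=np.array(f); print(f.round(1).tolist(),f.mean(0))
cv2.imwrite("pics/c1.png",cv2.resize(im[90:240,160:360],None,fx=4,fy=4,interpolation=cv2.INTER_CUBIC))
```

```text
[[-2.8, 1.5, 3.8], [-3.3, 0.5, 3.9], [-3.0, 1.3, 2.4], [-3.0, 1.2, 3.8], [-1.9, -0.1, 2.9]] [-2.81479654  0.87969834  3.36371527]
```

View pics/c1.png

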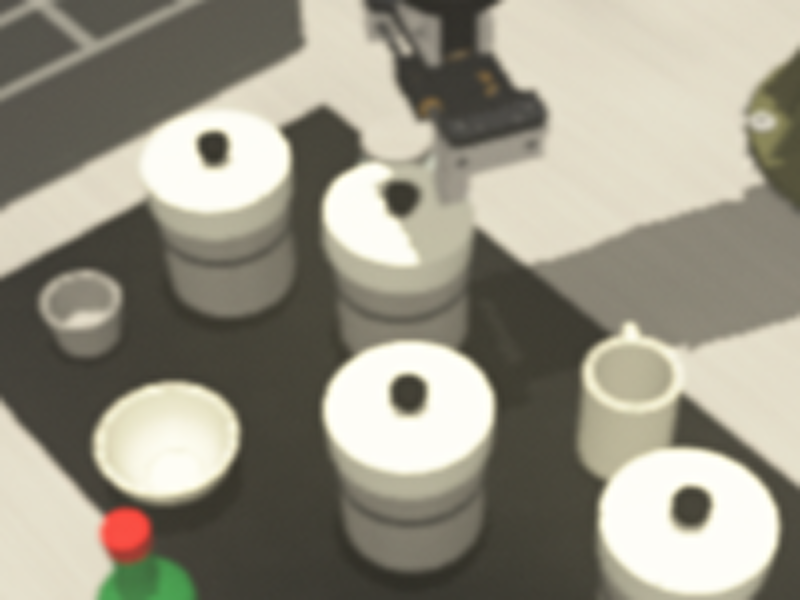

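```bash
python3 -m jog '[[0,0,0.05,0,0,0],[0,0,0.1,0,0,0],[0,0,0.1,0,0,0]]' | grep -E 'time|ee_pos|force: \['
```

```text
time_s: 11.85
ee_pos: [0.423, -0.0968, 0.3181]
force: [-4.2, -0.1, 4.7]
```

C's lid is visibly tilted towards the gripper (knob at crop px (402,196) leaning). It yields about 7 mm at 3.5 N, so C is the loose one. Next I go over its knob.

```bash
python3 -m jog '[[0,0,-1,0,0,0],[0,0,-4.5,0,0,0],[0,0,-4.5,0,0,0]]' | grep -E 'ee_pos|force: \['
python3 - <<'E'
from h import *
c=ctrl.camera("scene"); g=c["img"]
cv2.imwrite("pics/c2.png",cv2.resize(g[90:240,160:360],None,fx=4,fy=4,interpolation=cv2.INTER_CUBIC))
print(to([.4612,-.1111,.150]))
E
```

```text
ee_pos: [0.4236, -0.0969, 0.3671]
force: [1.1, 0.1, -0.0]
[-3.96 -0.06  1.62]
```

View pics/c2.png

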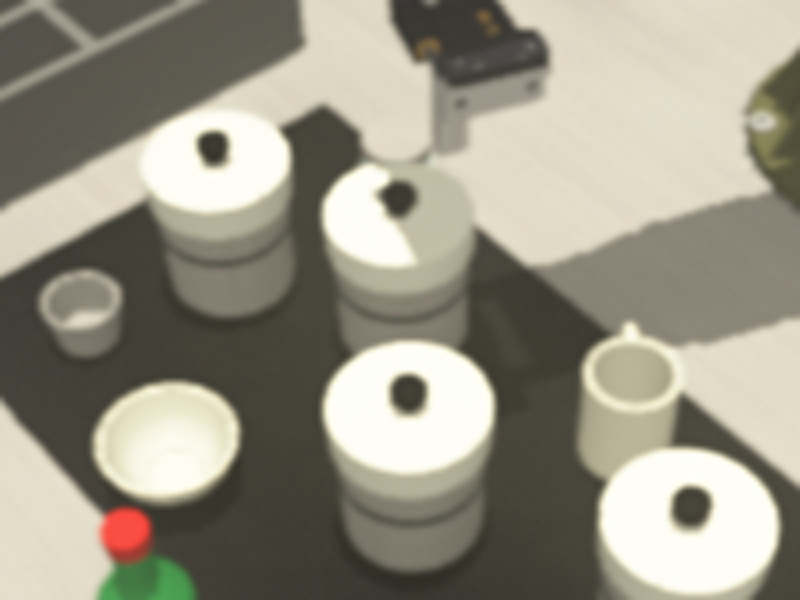

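The two pictures hardly differ at C: the knob shifts by under 1 px. I overstated the tilt, so the image doesn't confirm it. A light knob press will decide, because a sound lid sinks 2.2 N/mm and the loose one stays stiff up to 16 N.

```bash
python3 -m jog '[[-2,0,0,0,0,0],[-3.9,0,0,0,0,0],[-3.9,0,0.6,0,0,0],[-3.9,0,1.2,0,0,0],[-3.9,0,1.6,0,0,0],[-3.9,0,1.6,0,0,0],[-3.9,0,1.6,0,0,0]]' | grep -E 'time|ee_pos|force: \['; python3 -c "
from h import *
print(to([.4612,-.1111,.150]))"
```

```text
time_s: 12.9
ee_pos: [0.4595, -0.1099, 0.3472]
force: [-0.2, 0.3, -0.4]
[-0.2  -0.05 -0.18]
```

```bash
python3 -m jog '[[0,0,0.1,0,0,0],[0,0,0.2,0,0,0],[0,0,0.2,0,0,0]]' | grep -E 'ee_pos|force: \['
```

```text
ee_pos: [0.4597, -0.11, 0.3451]
force: [-0.7, 0.1, 0.4]
```

```bash
python3 -m jog '[[0,0,0.1,0,0,0],[0,0,0.1,0,0,0]]' | grep -E 'ee_pos|force: \['
```

```text
ee_pos: [0.4597, -0.11, 0.344]
force: [-0.1, 0.9, 0.1]
```

```bash
python3 -m jog '[[0,0,0.1,0,0,0],[0,0,0.1,0,0,0]]' | grep -E 'ee_pos|force: \['
```

```text
ee_pos: [0.4597, -0.11, 0.343]
force: [-0.0, 0.1, -0.5]
```

```bash
python3 -m jog '[[0,0,0.1,0,0,0],[0,0,0.1,0,0,0]]' | grep -E 'ee_pos|force: \['
```

```text
ee_pos: [0.4597, -0.11, 0.342]
force: [-0.5, -0.4, -0.9]
```

```bash
python3 -m jog '[[0,0,0.1,0,0,0],[0,0,0.1,0,0,0]]' | grep -E 'ee_pos|force: \['
```

```text
ee_pos: [0.4597, -0.11, 0.341]
force: [0.1, 0.1, 0.1]
```

```bash
python3 -m jog '[[0,0,0.1,0,0,0],[0,0,0.1,0,0,0]]' | grep -E 'ee_pos|force: \['
```

```text
ee_pos: [0.4598, -0.11, 0.3407]
force: [-1.8, 0.9, 6.2]
```

Contact at 0.3408. 6 N builds within 0.4 mm, and earlier the edge gave 4.7 mm at 4.7 N, so C is loose on both counts. Pressing it home.

```bash
python3 -m jog '[[0,0,0.05,0,0,0],[0,0,0.1,0,0,0],[0,0,0.1,0,0,0]]' | grep -E 'ee_pos|force: \['
```

```text
ee_pos: [0.4599, -0.11, 0.3404]
force: [-2.9, 2.2, 13.6]
```

```bash
python3 -m jog '[[0,0,0.05,0,0,0],[0,0,0.1,0,0,0],[0,0,0.1,0,0,0]]' | grep -E 'ee_pos|force: \['
```

```text
ee_pos: [0.4599, -0.11, 0.3394]
force: [-2.8, 2.4, 14.0]
```

```bash
python3 -m jog '[[0,0,0.1,0,0,0],[0,0,0.2,0,0,0],[0,0,0.2,0,0,0]]' | grep -E 'ee_pos|force: \['
```

```text
ee_pos: [0.4599, -0.11, 0.3374]
force: [-3.1, 1.7, 13.6]
```

```bash
python3 -m jog '[[0,0,0.1,0,0,0],[0,0,0.2,0,0,0],[0,0,0.2,0,0,0]]' | grep -E 'ee_pos|force: \['
```

```text
ee_pos: [0.4599, -0.11, 0.3354]
force: [-2.3, 2.7, 14.1]
```

It slides at a constant force of about 14 N, as a stiff seat should. Carrying on until it stops.

```bash
python3 -m jog '[[0,0,0.1,0,0,0],[0,0,0.2,0,0,0],[0,0,0.2,0,0,0]]' | grep -E 'ee_pos|force: \['
```

```text
ee_pos: [0.4599, -0.11, 0.3334]
force: [-2.9, 1.0, 13.6]
```

```bash
python3 -m jog '[[0,0,0.1,0,0,0],[0,0,0.1,0,0,0]]' | grep -E 'ee_pos|force: \['
```

```text
ee_pos: [0.4599, -0.11, 0.3324]
force: [-3.4, 0.8, 13.2]
```

```bash
python3 -m jog '[[0,0,0.1,0,0,0],[0,0,0.1,0,0,0]]' | grep -E 'ee_pos|force: \['
```

```text
ee_pos: [0.4599, -0.11, 0.3314]
force: [-2.8, 1.8, 14.9]
```

```bash
python3 -m jog '[[0,0,0.05,0,0,0],[0,0,0.05,0,0,0]]' | grep -E 'ee_pos|force: \['
```

```text
ee_pos: [0.4599, -0.11, 0.331]
force: [-3.9, 2.3, 15.3]
```

```bash
python3 -m jog '[[0,0,0.05,0,0,0],[0,0,0.05,0,0,0]]' | grep -E 'ee_pos|force: \['
```

```text
ee_pos: [0.4598, -0.11, 0.3307]
force: [-5.6, 2.1, 18.5]
```

```bash
python3 -m jog '[[0,0,0.05,0,0,0],[0,0,0.05,0,0,0]]' | grep -E 'ee_pos|force: \['
```

```text
ee_pos: [0.4598, -0.11, 0.3305]
force: [-8.9, 2.2, 23.7]
```

```bash
python3 -m jog '[[0,0,0.05,0,0,0],[0,0,0.05,0,0,0],[0,0,0.05,0,0,0]]' | grep -E 'time|ee_pos|force: \['
```

```text
time_s: 17.0
ee_pos: [0.4598, -0.11, 0.3304]
force: [-11.0, 3.8, 28.4]
```

Hard stop after 10 mm at 28 N. Backing off and checking.

```bash
python3 -m jog '[[0,0,-0.5,0,0,0],[0,0,-3,0,0,0],[0,0,-7,0,0,0],[8,0,-9,0,0,0],[8,0,-9,0,0,0]]' | grep -E 'time|ee_pos|force: \['
python3 - <<'E'
from h import *
cv2.imwrite("pics/c3.png",ctrl.camera("scene")["img"])
E
```

```text
time_s: 17.5
ee_pos: [0.383, -0.0823, 0.4189]
force: [-0.7, -0.2, 0.2]
```

View pics/c3.png

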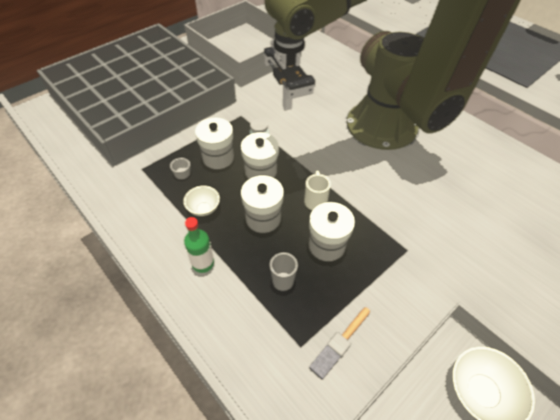

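The lid on C now sits lower, with its knob at (259,142) and previously about (259,139.5). Everything else is unmoved and the robot is clear.

```bash
python3 -c "
from station import ctrl
print(ctrl.hand_in())"
```

```text
the job is handed in; nothing more can be done
None
```

The loose lid was on the pot at about (0.46, -0.11); I pressed it 10 mm down by its knob to a hard stop (28 N), pressed two sound lids only lightly (under 6 N) and left the fourth untouched, and handed the job in at about 17.6 s without re-pressing the edge to check that it no longer rocks.

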